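Seat the film can and flip its marker

TASK

On the film scanning bench, push the round film can with the fingertips fully home against the back stop of its bay; do not pick it up. Then, with a fingertip, flip the marker paddle beside that bay (on the same base plate) right over its pivot so that it lies flat with its ring face up. Leave the other fixture's marker and everything else on the bench as they are.

Things in the scene. Friction and masses are not known exactly. Their poses are not given: they have to be found in the camera images.
- can_bay: Fixed fixture holding the round film can (else the two look the same). Base plate 170 (x) x 200 (y) x 6; origin: centre of its underside, +x from its open front (robot side) to its back, +y left. Left half: bay, centre line y = +50, inner width 78, floor z = 6, side walls up to z = 24, open at the front x = -85, back stop's face at x = +60 (top z = 36). Right half: marker paddle, pivot at y = -55.
- box_bay: Fixed fixture holding the square slide box (else the two look the same). Base plate 170 (x) x 200 (y) x 6; origin: centre of its underside, +x from its open front (robot side) to its back, +y left. Left half: bay, centre line y = +50, inner width 78, floor z = 6, side walls up to z = 24, open at the front x = -85, back stop's face at x = +60 (top z = 36). Right half: marker paddle, pivot at y = -55.
- film_can: Round steel film can standing flat in a bay, diameter 70, height 38, about 220 g; origin at the centre of its underside. Home against the back stop its origin is at x = +25 in the fixture's frame; it starts 35 to 60 mm short of that.
- can_flag (a joint): Turn of the can_bay fixture's paddle: 0 = lying level to the front (robot side), two bars up; 1.57 = upright; 3.14 = level to the back, ring face up.
- can_flag_edge (a point): Middle of the free edge of the can_bay fixture's marker white paddle, 80 mm from the pivot; moves with it. Paddle 60 wide, 5 thick plus 2 relief, 40 g. At the start level with 56 of free height under it, open at the front for a fingertip. Turns freely, lightly damped: falls back if let go before upright; beyond upright it lies down softly by itself.
- can_flag_pivot (a point): Middle of the pivot of that paddle, along the fixture's y, at x = 0, y = -55, z = 65 in its frame; held by two posts (24 x 6, tops at z = 72) at y = -95 and y = -15.
- box_flag (a joint): Turn of the box_bay fixture's paddle: 0 = lying level to the front (robot side), two bars up; 1.57 = upright; 3.14 = level to the back, ring face up. Leave alone.
- slide_box: Bystander: grey square box 58 x 58 x 40 high in the other bay; origin at the centre of its underside.
- loupe: Bystander: black magnifier, diameter 40, 42 high, between the two fixtures; origin under its centre.
- brush: Bystander: film brush 190 long lying left of the fixtures; origin at its middle on the table.
- cleaner: Bystander: amber bottle, diameter 56, 150 high; origin under its centre.
- spare_reel: Bystander: film reel lying flat, diameter 76, 20 high; origin under its centre.
- pencil_cup: Bystander: white cup, diameter 68, 85 high; origin under its centre.
Not all that is in view belongs to the job. Leave any blue look-alike of the film_can alone.

How it is judged:
By the outcome, as a careful person would: the job done as asked, in the order asked, and still so for the second after the job is handed in, with the robot touching nothing.
It also fails if it takes over 58 s, if anything falls off the work surface, if the arm or the gripper's body presses on something with over 40 N, if the wrist force passes 120 N, or if a joint passes its speed limit or range.

ROBOT

A 7-joint arm with a two-finger parallel gripper is mounted at the origin on the work surface. World frame = base frame: x ahead of the robot, y to its left, z up, the work surface at z = 0. Lengths are in m, angles in degrees, forces in N, time in s.
With the tool pointing down it reaches from about 0.4 to 0.85 m from the base axis. Payload 10.4 kg.
Tool frame: the origin (TCP) lies midway between the tips of the shut fingers; the grasp point (between the pads) lies 19 mm behind it (bot.grip_depth is the distance from the TCP to the grasp point, in m); z points along the fingers, x is the direction in which the jaws open and shut, and the axes are right-handed (so a half turn about z gives the same grasp; the last joint's range is limited). The gripper opens to 87 mm and grips with 3 to 60 N. Pads are 19 mm wide; open, the fingers measure 117 mm over their backs; the gripper's body (75 mm by 190 mm) begins 51 mm behind the grasp point.
Start: joints at [-74.519, 19.034, -3.707, 83.658, 1.238, 77.344, -5.071], TCP at [0.18, 0.598, 0.223] pointing down, gripper open.
Joint ranges: [-148.97, 148.97], [-28.65, 121.19], [-84.17, 76.75], [9.2, 138.47], [-72.65, 252.65], [3.7, 117.97], [-149.18, 149.18]. Speed limits (degrees/s): [127.2, 127.2, 159.86, 159.86, 180, 180, 180].

INTERFACE

Orientations are given as a 3x3 rotation matrix whose columns are the frame's x, y, z axes.
In Python, from workcell import bot, eyes, order gives the robot as it stands.
- The arm moves only by the shell command python3 -m jog 'ROWS' [FORCE]. ROWS is JSON, a list of rows, each an object of numbers: "gripper": the gripper's target within -1 to 1 (shut at 1, half-way at 0, fully open at -1); "dx", "dy", "dz": the shift along the tool's x, y, z scaled (see below); "rx", "ry", "rz": the turn, a rotation vector about the tool's x, y, z scaled (see below). A call has 1 to 10 rows; each row is the pose to reach, as a shift and turn from the pose commanded when the call began, along the tool's axes at that moment; what a row does not reach only later rows make up. The controller multiplies each number of a shift by 250 mm and each number of a turn by 60 degrees. A row lasts 1/12 s, in which the tool goes at most 41.7 mm and 7.16 degrees, less where a joint would pass 70% of its speed; a pose out of reach is approached as far as the arm can. A call with a number of a shift or a turn outside -1 to 1 is refused whole. A call with a gripper value outside its range is refused whole. The fingers move at their own pace and stop on an object; FORCE is the grip in N (left out, the last holds). Time passes only in rows, so rows that repeat a pose let the fingers close. It gives the time, the measured TCP pose, the force and the opening at its end, in the units of the state.
- bot.sense(): the state, without advancing time (a new reading comes with each control period).
- eyes.camera(name): name is "scene" or "top" or "wrist"; returns the picture (400x640x3 uint8, blue, green, red); there is no depth.
- eyes.camera_info(name): a dict with "intrinsics" (3x3 intrinsics, pixels), "D" ([k1, k2, p1, p2, k3] as OpenCV has them; the pictures are not rectified), "pose" (4x4, takes a point from camera to world coordinates). Camera axes: x right, y down, z forward; pixel columns grow to the right and rows downward; lengths in m; the calibration is good to about 2 mm. A picture is of the moment at which its call begins: read the wrist's pose just before it. camera_info takes no time and is no camera call; for the wrist camera it gives the pose at the moment of the call.
- order.job_done(): hands the job in, once; it reports no verdict.
The state is a dict: "time": time; "joints": joint angles; "joint_vel": joint speeds; "effort": joint torques, N m; "tool_pos": TCP position; "eef_rot": TCP orientation; "contact_force": force on the tool from outside, world axes, zero at the start; "ft_torque": the same for the moment, N m; "width": finger opening in m.
Only numpy, scipy, OpenCV 4.12 (cv2) and the standard library are available. Lean on these libraries where they do the work, as an engineer would, in place of code of your own. Each camera call takes 0.05 s, during which the arm holds its last target.

## Working session

There is one attempt and no reset: what is moved stays moved. The work goes in short steps, Python scripts to look and compute and a shell command to move; the robot and the scene stay as the last step left them, time stands still between calls to the robot, and variables do not carry over. Pictures are saved under pics/ and viewed, and the job is handed in when it is done.

```bash
ls; mkdir -p pics
python3 - <<'E'
from workcell import bot,eyes,order
import cv2
s=bot.sense();print(s)
for n in("scene","top"):
    im=eyes.camera(n);cv2.imwrite(f"pics/{n}0.png",im)
    print(eyes.camera_info(n))
E
```

```text
pics
{'time': 0.0, 'joints': array([-74.52040304,  19.07088029,  -3.70640257,  83.70664731,
         1.23757818,  77.34317192,  -5.06980547]), 'joint_vel': array([-0.11399587,  0.0559108 ,  0.05866441,  0.00174467,  0.03864659,
       -0.04522713,  0.01145585]), 'effort': array([-5.92360830e-04, -6.23257613e+01,  2.42740178e-02, -3.89897525e+01,
       -6.13807468e-02,  3.96725116e-02,  1.41967926e-04]), 'tool_pos': array([0.18027757, 0.59802606, 0.22176049]), 'eef_rot': array([[ 2.88580259e-01,  9.57455648e-01, -3.39865190e-04],
       [ 9.57454671e-01, -2.88580451e-01, -1.36965837e-03],
       [-1.40946559e-03,  6.98508533e-05, -9.99999004e-01]]), 'contact_force': array([ 0.06990883, -0.12592546,  0.39966146]), 'ft_torque': array([-0.04624133, -0.02321373, -0.02353622]), 'width': 0.08700586230236844}
{'intrinsics': array([[376.76106202,   0.        , 319.2212473 ],
       [  0.        , 376.76106202, 199.45155935],
       [  0.        ,   0.        ,   1.        ]]), 'D': array([-0.04622274,  0.        ,  0.        ,  0.        ,  0.        ]), 'pose': array([[ 0.25101842,  0.57795242, -0.77650548,  1.42279554],
       [ 0.96772499, -0.16833091,  0.18754476, -0.23225794],
       [-0.02231793, -0.79852095, -0.60155316,  0.75832198],
       [ 0.        ,  0.        ,  0.        ,  1.        ]])}
{'intrinsics': array([[414.98888003,   0.        , 316.81836161],
       [  0.        , 414.98888003, 199.60827603],
       [  0.        ,   0.        ,   1.        ]]), 'D': array([0.01677384, 0.        , 0.        , 0.        , 0.        ]), 'pose': array([[-1.30783400e-02, -9.96612166e-01,  8.11982008e-02,
         4.42064818e-01],
       [-9.99913761e-01,  1.31321613e-02,  1.28815381e-04,
        -1.81518574e-02],
       [-1.19468685e-03, -8.11895136e-02, -9.96697966e-01,
         1.21411102e+00],
       [ 0.00000000e+00,  0.00000000e+00,  0.00000000e+00,
         1.00000000e+00]])}
```

View pics/scene0.png

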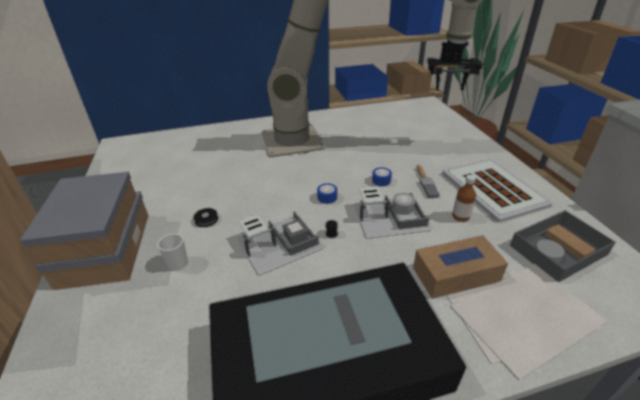

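View pics/top0.png

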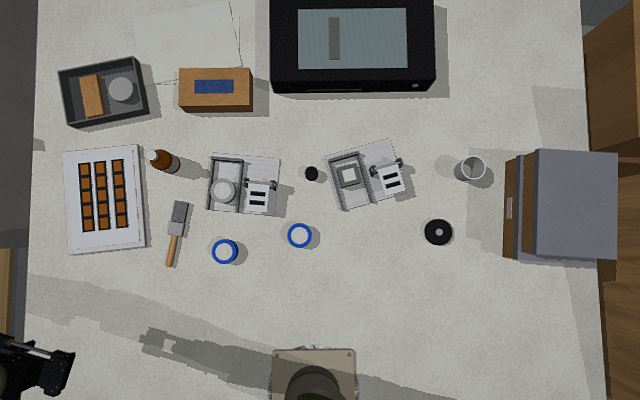

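Round cans in the top view: the steel one at (223,190) in the left fixture's bay, blue-rimmed ones at (225,251) and (299,236), and a grey disc in the tray at (120,89). The one at (223,190) fits, because it is steel and stands in a bay. The fixture on the right, at (365,172), holds the square box. I'll confirm this in an enlarged crop.

Run:
```python
import cv2
im=cv2.imread("pics/top0.png")
cv2.imwrite("pics/crop0.png",cv2.resize(im[145:225,195:295],None,fx=7,fy=7,interpolation=cv2.INTER_CUBIC))
im=cv2.imread("pics/scene0.png")
cv2.imwrite("pics/crop1.png",cv2.resize(im[175:245,345:440],None,fx=7,fy=7,interpolation=cv2.INTER_CUBIC))
```

```text
(no output)
```

View pics/crop0.png

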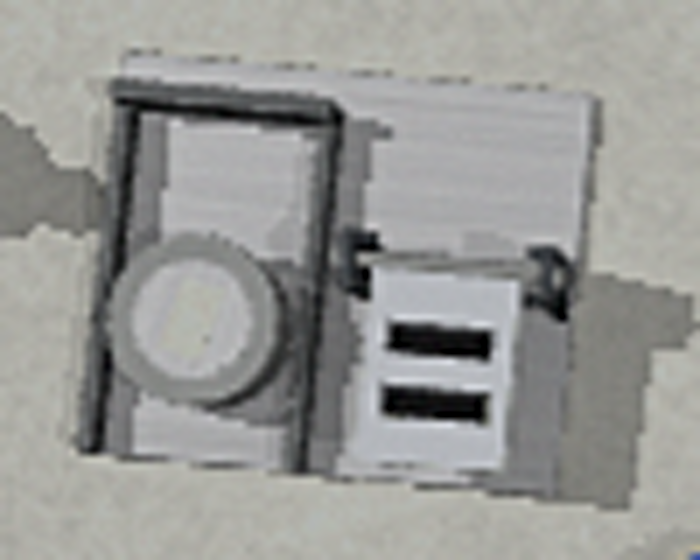

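View pics/crop1.png

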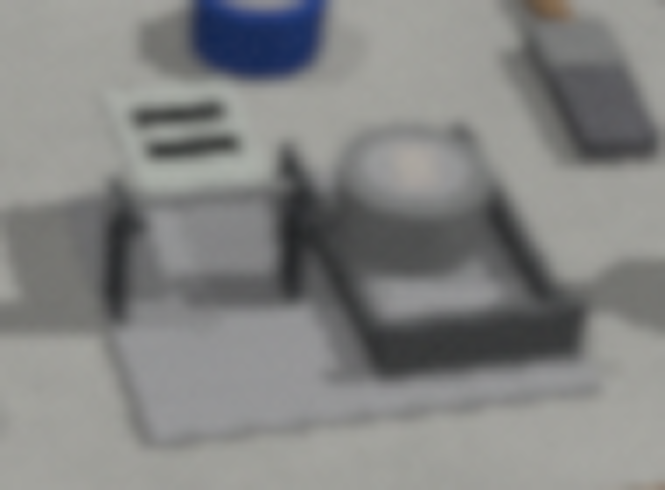

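```bash
cat > h.py <<'E'
import numpy as np,cv2
from workcell import bot,eyes
def cast(name,px,z,ci=None):
    ci=ci or eyes.camera_info(name)
    u=cv2.undistortPoints(np.array([[px]],float),ci["intrinsics"],ci["D"])[0,0]
    P=ci["pose"];d=P[:3,:3]@np.array([u[0],u[1],1]);o=P[:3,3]
    return o+d*(z-o[2])/d[2]
E
python3 - <<'E'
from h import *
from scipy.optimize import least_squares
pts=[((125,52),(85,100),6),((598,97),(85,-100),6),((558,495),(-85,-100),6),((338,470),(-80,-25),67),((505,470),(-80,-85),67),((135,455),(-85,89),6),((115,80),None,36),((342,100),None,36)]
W=[];L=[]
for p,l,z in pts:
    q=cast("top",(p[0]/7+195,p[1]/7+145),z/1000); print(l,z,q.round(4))
    if l: W.append(q[:2]);L.append(l)
W=np.array(W);L=np.array(L)/1000
def f(v):
    c,s=np.cos(v[2]),np.sin(v[2]);return ((L@np.array([[c,s],[-s,c]])+v[:2])-W).ravel()
r=least_squares(f,[.5,.2,0],loss='soft_l1',f_scale=.003);print(r.x,np.degrees(r.x[2]));print((f(r.x)*1e3).reshape(-1,2).round(1))
im=cv2.imread("pics/top0.png")
# can top centre
print(cast("top",(195/7+195,318/7+145),.044))
E
```

```text
(85, 100) 6 [0.6839 0.2863 0.006 ]
(85, -100) 6 [0.6622 0.0875 0.006 ]
(-85, -100) 6 [0.4951 0.1052 0.006 ]
(-80, -25) 67 [0.5034 0.1858 0.067 ]
(-80, -85) 67 [0.5025 0.1199 0.067 ]
(-85, 89) 6 [0.5141 0.281  0.006 ]
None 36 [0.6663 0.2828 0.036 ]
None 36 [0.6569 0.1898 0.036 ]
[ 0.58895351  0.19581844 -0.10392686] -5.954570506113746
[[-0.1  0.1]
 [ 0.9 -0. ]
 [-1.  -0. ]
 [ 3.4 -6.5]
 [-2.  -0.3]
 [-0.4 12.1]]
[0.56698128 0.2477691  0.044     ]
```

Run:
```python
from h import *
print("bottle base?",cast("top",(171,165),0),"scene",cast("scene",(463,219),0))
print("bottle neck top",cast("top",(150,155),.15),cast("scene",(470,177),.15))
print("blue tops",cast("top",(225,251),.038),cast("top",(299,236),.038),"brush",cast("top",(177,233),.01))
b=np.array([.589,.1958]);a=np.array([.9946,-.1037]);c=np.array([.1037,.9946])
im=cv2.imread("pics/top0.png")
cv2.imwrite("pics/crop2.png",cv2.resize(im[135:275,130:250],None,fx=4.2,fy=4.2,interpolation=cv2.INTER_CUBIC))
s=bot.sense();R=s["eef_rot"];t=s["tool_pos"]
T=b-.087*a+.05*c;d=R.T@(np.r_[T,.222]-t);print(T,(d/.25).round(3))
```

```text
bottle base? [0.64907382 0.41082129 0.        ] scene [0.66680838 0.40831687 0.        ]
bottle neck top [0.65031495 0.41234721 0.15      ] [0.65511921 0.40345559 0.15      ]
blue tops [0.39626049 0.2421425  0.038     ] [0.4354769  0.03364502 0.038     ] brush [0.44874645 0.38697562 0.01      ]
[0.5076548 0.2545519] [-9.38e-01  1.65e+00  1.00e-03]
```

View pics/crop2.png

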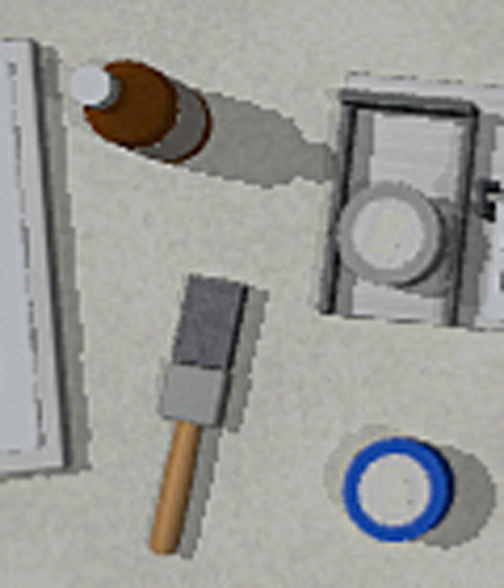

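The crop confirms it: the steel can stands in the left bay, at local x of about -27, so it has about 52 mm to go. The bottle and the brush are clear of the path. Now I'll move above the bay front with the gripper shut.

```bash
python3 -m jog '[{"gripper":1,"dx":-0.469,"dy":0.825,"dz":0},{"gripper":1,"dx":-0.469,"dy":0.825,"dz":0},{"gripper":1,"dx":-0.469,"dy":0.825,"dz":0},{"gripper":1,"dx":-0.469,"dy":0.825,"dz":0},{"gripper":1,"dx":-0.469,"dy":0.825,"dz":0,"rz":-0.181},{"gripper":1,"dx":-0.469,"dy":0.825,"dz":0,"rz":-0.181},{"gripper":1,"dx":-0.469,"dy":0.825,"dz":0,"rz":-0.181},{"gripper":1,"dx":-0.469,"dy":0.825,"dz":0,"rz":-0.181}]' 30
cat >> h.py <<'E'
B=np.array([.589,.1958]);A=np.array([.9946,-.1037]);C=np.array([.1037,.9946])
def go(lx,ly,z):
    s=bot.sense();R=s["eef_rot"];t=s["tool_pos"]
    T=np.r_[B+lx*A+ly*C,z];print("t",s["time"],"loc",A@(t[:2]-B),C@(t[:2]-B),t[2],"F",s["contact_force"].round(1),"w",s["width"])
    print("target",T,"rows",(R.T@(T-t)/.25).round(3));print(R.round(3))
E
python3 -c "
from h import *
go(-.087,.05,.12)"
```

```text
t 0.1 loc -0.4482097672255121 0.35774255078636974 0.22186703673381278 F [-0.1 -1.1 -0.3] w 0.08690034676885706
target [0.5076548 0.2545519 0.12     ] rows [-0.937  1.65   0.409]
[[ 0.289  0.957 -0.   ]
 [ 0.957 -0.289 -0.001]
 [-0.001  0.    -1.   ]]invalid input
```

```bash
python3 -m jog '[{"gripper":1,"dx":-0.469,"dy":0.825,"dz":0,"rx":0,"ry":0,"rz":0},{"gripper":1,"dx":-0.469,"dy":0.825,"dz":0,"rx":0,"ry":0,"rz":0},{"gripper":1,"dx":-0.469,"dy":0.825,"dz":0,"rx":0,"ry":0,"rz":0},{"gripper":1,"dx":-0.469,"dy":0.825,"dz":0,"rx":0,"ry":0,"rz":0},{"gripper":1,"dx":-0.469,"dy":0.825,"dz":0,"rx":0,"ry":0,"rz":-0.181},{"gripper":1,"dx":-0.469,"dy":0.825,"dz":0,"rx":0,"ry":0,"rz":-0.181},{"gripper":1,"dx":-0.469,"dy":0.825,"dz":0,"rx":0,"ry":0,"rz":-0.181},{"gripper":1,"dx":-0.469,"dy":0.825,"dz":0,"rx":0,"ry":0,"rz":-0.181}]' 30
python3 -c "
from h import *
go(-.087,.05,.12)"
```

```text
time: 0.77
tool_pos: [0.3456, 0.425, 0.2225]
eef_rot: [[0.107, 0.994, 0.0], [0.994, -0.107, -0.0], [-0.0, 0.0, -1.0]]
contact_force: [-0.2, 1.4, 0.2]
width: 0.0417
t 0.7667 loc -0.2658887784011345 0.20269665413453303 0.22250053054077817 F [-0.2  1.4  0.2] w 0.04172712206226895
target [0.5076548 0.2545519 0.12     ] rows [-0.608  0.718  0.41 ]
[[ 0.107  0.994  0.   ]
 [ 0.994 -0.107 -0.   ]
 [-0.     0.    -1.   ]]
```

```bash
python3 -m jog '[{"gripper":1,"dx":-0.608,"dy":0.718,"dz":0,"rx":0,"ry":0,"rz":0},{"gripper":1,"dx":-0.608,"dy":0.718,"dz":0,"rx":0,"ry":0,"rz":0},{"gripper":1,"dx":-0.608,"dy":0.718,"dz":0,"rx":0,"ry":0,"rz":0},{"gripper":1,"dx":-0.608,"dy":0.718,"dz":0,"rx":0,"ry":0,"rz":0},{"gripper":1,"dx":-0.608,"dy":0.718,"dz":0.2,"rx":0,"ry":0,"rz":0},{"gripper":1,"dx":-0.608,"dy":0.718,"dz":0.4,"rx":0,"ry":0,"rz":0},{"gripper":1,"dx":-0.608,"dy":0.718,"dz":0.4,"rx":0,"ry":0,"rz":0},{"gripper":1,"dx":-0.608,"dy":0.718,"dz":0.4,"rx":0,"ry":0,"rz":0},{"gripper":1,"dx":-0.608,"dy":0.718,"dz":0.4,"rx":0,"ry":0,"rz":0}]'
python3 - <<'E'
from h import *
go(-.087,.05,.026)
cv2.imwrite("pics/w1.png",eyes.camera("wrist"))
E
```

```text
time: 1.52
tool_pos: [0.5055, 0.2569, 0.1207]
eef_rot: [[0.104, 0.995, -0.004], [0.995, -0.104, -0.002], [-0.003, -0.004, -1.0]]
contact_force: [-0.1, 0.5, 1.4]
width: 0.0006
t 1.5167 loc -0.08943354465801753 0.05215396798601056 0.12065451681273462 F [-0.1  0.5  1.4] w 0.0005667762655769921
target [0.5076548 0.2545519 0.026    ] rows [-0.008  0.011  0.379]
[[ 0.104  0.995 -0.004]
 [ 0.995 -0.104 -0.002]
 [-0.003 -0.004 -1.   ]]
```

View pics/w1.png

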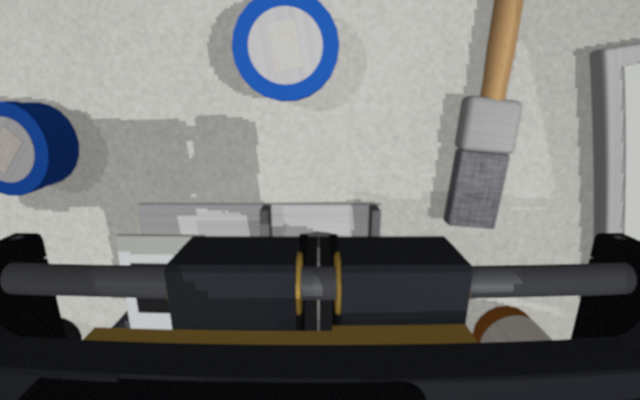

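The wrist view, looking back toward the robot, shows the shut fingers at col 318. The bay's front walls are at cols 267 and 375, so the fingers are centred. The blue cans, at (285,45) and (15,150), are clear behind. Descending.

```bash
python3 -m jog '[{"gripper":1,"dx":-0.008,"dy":0.0,"dz":0.13,"rx":0,"ry":0,"rz":0},{"gripper":1,"dx":-0.008,"dy":0.0,"dz":0.25,"rx":0,"ry":0,"rz":0},{"gripper":1,"dx":-0.008,"dy":0.0,"dz":0.34,"rx":0,"ry":0,"rz":0},{"gripper":1,"dx":-0.008,"dy":0.0,"dz":0.38,"rx":0,"ry":0,"rz":0},{"gripper":1,"dx":-0.008,"dy":0.0,"dz":0.38,"rx":0,"ry":0,"rz":0},{"gripper":1,"dx":-0.008,"dy":0.0,"dz":0.38,"rx":0,"ry":0,"rz":0}]'
python3 - <<'E'
from h import *
go(-.019,.05,.026)
cv2.imwrite("pics/s1.png",cv2.resize(eyes.camera("scene")[150:250,330:480],None,fx=5,fy=5))
E
```

```text
time: 2.07
tool_pos: [0.5072, 0.2566, 0.0293]
eef_rot: [[0.102, 0.995, 0.001], [0.995, -0.102, 0.002], [0.002, 0.001, -1.0]]
contact_force: [0.2, -0.4, 0.3]
width: 0.0005
t 2.0667 loc -0.08770290377792302 0.05200645077842006 0.02928796257353244 F [ 0.2 -0.4  0.3] w 0.0004937914713222343
target [0.5752876 0.2475003 0.026    ] rows [-0.009  0.275  0.014]
[[ 0.102  0.995  0.001]
 [ 0.995 -0.102  0.002]
 [ 0.002  0.001 -1.   ]]
```

View pics/s1.png

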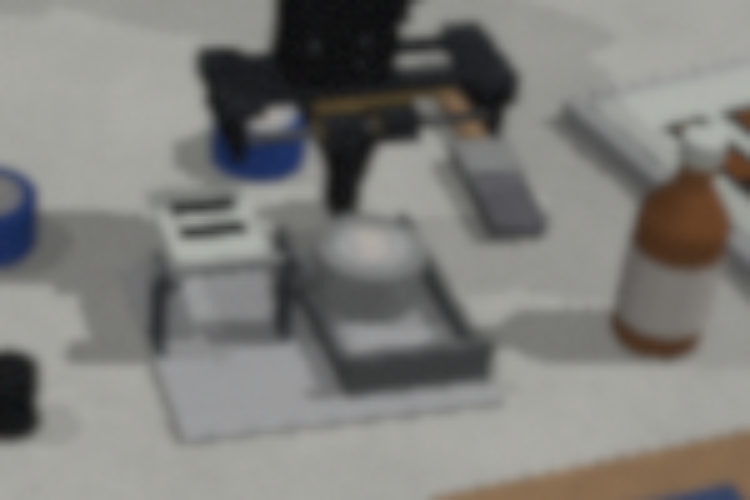

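The fingers are down in the bay mouth, in front of the can. Pushing gently.

```bash
python3 -m jog '[{"gripper":1,"dx":-0.005,"dy":0.025,"dz":0.01,"rx":0,"ry":0,"rz":0},{"gripper":1,"dx":-0.005,"dy":0.05,"dz":0.01,"rx":0,"ry":0,"rz":0},{"gripper":1,"dx":-0.005,"dy":0.07,"dz":0.01,"rx":0,"ry":0,"rz":0},{"gripper":1,"dx":-0.005,"dy":0.09,"dz":0.01,"rx":0,"ry":0,"rz":0},{"gripper":1,"dx":-0.005,"dy":0.11,"dz":0.01,"rx":0,"ry":0,"rz":0},{"gripper":1,"dx":-0.005,"dy":0.13,"dz":0.01,"rx":0,"ry":0,"rz":0},{"gripper":1,"dx":-0.005,"dy":0.15,"dz":0.01,"rx":0,"ry":0,"rz":0},{"gripper":1,"dx":-0.005,"dy":0.17,"dz":0.01,"rx":0,"ry":0,"rz":0},{"gripper":1,"dx":-0.005,"dy":0.19,"dz":0.01,"rx":0,"ry":0,"rz":0},{"gripper":1,"dx":-0.005,"dy":0.21,"dz":0.01,"rx":0,"ry":0,"rz":0}]'
python3 - <<'E'
from h import *
go(-.019,.05,.026)
cv2.imwrite("pics/s2.png",cv2.resize(eyes.camera("scene")[150:250,330:480],None,fx=5,fy=5))
E
```

```text
time: 2.95
tool_pos: [0.5592, 0.2483, 0.025]
eef_rot: [[0.103, 0.995, -0.0], [0.995, -0.103, 0.0], [0.0, -0.0, -1.0]]
contact_force: [-1.4, 0.1, 2.2]
width: 0.0003
t 2.95 loc -0.03506380599844344 0.04909964264896885 0.024992080947570557 F [-1.4  0.1  2.2] w 0.00025913726651644086
target [0.5752876 0.2475003 0.026    ] rows [ 0.004  0.064 -0.004]
[[ 0.103  0.995 -0.   ]
 [ 0.995 -0.103  0.   ]
 [ 0.    -0.    -1.   ]]
```

View pics/s2.png

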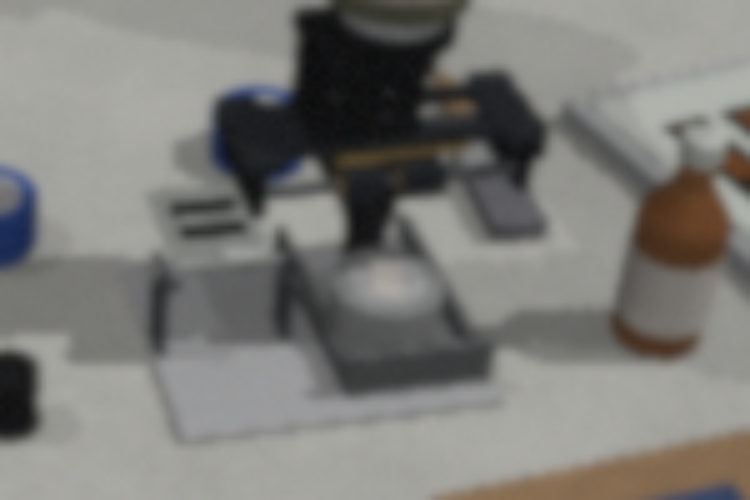

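The can has moved with the fingers and has a short gap left to the stop. Continuing slowly while watching the force.

```bash
python3 -m jog '[{"gripper":1,"dx":0.003,"dy":0.012,"dz":0,"rx":0,"ry":0,"rz":0},{"gripper":1,"dx":0.003,"dy":0.022,"dz":0,"rx":0,"ry":0,"rz":0},{"gripper":1,"dx":0.003,"dy":0.032,"dz":0,"rx":0,"ry":0,"rz":0},{"gripper":1,"dx":0.003,"dy":0.042,"dz":0,"rx":0,"ry":0,"rz":0},{"gripper":1,"dx":0.003,"dy":0.048,"dz":0,"rx":0,"ry":0,"rz":0},{"gripper":1,"dx":0.003,"dy":0.052,"dz":0,"rx":0,"ry":0,"rz":0}]'
python3 -c "
from h import *
go(-.019,.05,.026)"
```

```text
time: 3.5
tool_pos: [0.572, 0.2476, 0.025]
eef_rot: [[0.103, 0.995, 0.0], [0.995, -0.103, -0.0], [-0.0, 0.0, -1.0]]
contact_force: [-0.8, 0.2, 0.7]
width: 0.0006
t 3.5 loc -0.02229323909123174 0.04975016383558054 0.024988380847330613 F [-0.8  0.2  0.7] w 0.0006359727084643458
target [0.5752876 0.2475003 0.026    ] rows [ 0.001  0.013 -0.004]
[[ 0.103  0.995  0.   ]
 [ 0.995 -0.103 -0.   ]
 [-0.     0.    -1.   ]]
```

```bash
python3 -m jog '[{"gripper":1,"dx":0,"dy":0.006,"dz":0,"rx":0,"ry":0,"rz":0},{"gripper":1,"dx":0,"dy":0.012,"dz":0,"rx":0,"ry":0,"rz":0},{"gripper":1,"dx":0,"dy":0.016,"dz":0,"rx":0,"ry":0,"rz":0},{"gripper":1,"dx":0,"dy":0.016,"dz":0,"rx":0,"ry":0,"rz":0}]'
python3 -c "
from h import *
go(-.019,.05,.026)"
```

```text
time: 3.83
tool_pos: [0.5756, 0.2473, 0.025]
eef_rot: [[0.103, 0.995, -0.001], [0.995, -0.103, -0.0], [-0.0, -0.001, -1.0]]
contact_force: [-2.6, -0.3, -0.1]
width: 0.0009
t 3.8333 loc -0.01864588279121636 0.04982385596874777 0.024967262043218363 F [-2.6 -0.3 -0.1] w 0.0009457299529398691
target [0.5752876 0.2475003 0.026    ] rows [ 0.001 -0.001 -0.004]
[[ 0.103  0.995 -0.001]
 [ 0.995 -0.103 -0.   ]
 [-0.    -0.001 -1.   ]]
```

```bash
python3 -m jog '[{"gripper":1,"dx":0,"dy":0.004,"dz":0,"rx":0,"ry":0,"rz":0},{"gripper":1,"dx":0,"dy":0.008,"dz":0,"rx":0,"ry":0,"rz":0},{"gripper":1,"dx":0,"dy":0.008,"dz":0,"rx":0,"ry":0,"rz":0}]'
python3 -c "
from h import *
go(-.019,.05,.026)"
```

```text
time: 4.08
tool_pos: [0.5759, 0.2473, 0.0249]
eef_rot: [[0.103, 0.995, -0.004], [0.995, -0.103, -0.0], [-0.001, -0.004, -1.0]]
contact_force: [-10.5, -0.8, 8.2]
width: 0.0005
t 4.0833 loc -0.018383854778135734 0.04986924506861071 0.024869959911944798 F [-10.5  -0.8   8.2] w 0.0005288791764263742
target [0.5752876 0.2475003 0.026    ] rows [ 0.001 -0.002 -0.005]
[[ 0.103  0.995 -0.004]
 [ 0.995 -0.103 -0.   ]
 [-0.001 -0.004 -1.   ]]
```

The fingers have stalled, with the force up from 2.6 to 10.5 N, so the can is at the stop. Backing straight off before lifting.

```bash
python3 -m jog '[{"gripper":1,"dx":0,"dy":-0.02,"dz":0,"rx":0,"ry":0,"rz":0},{"gripper":1,"dx":0,"dy":-0.08,"dz":0,"rx":0,"ry":0,"rz":0},{"gripper":1,"dx":0,"dy":-0.18,"dz":0,"rx":0,"ry":0,"rz":0},{"gripper":1,"dx":0,"dy":-0.25,"dz":-0.05,"rx":0,"ry":0,"rz":0},{"gripper":1,"dx":0,"dy":-0.28,"dz":-0.2,"rx":0,"ry":0,"rz":0},{"gripper":1,"dx":0,"dy":-0.4,"dz":-0.36,"rx":0,"ry":0,"rz":0},{"gripper":1,"dx":0,"dy":-0.55,"dz":-0.5,"rx":0,"ry":0,"rz":0},{"gripper":1,"dx":0,"dy":-0.65,"dz":-0.56,"rx":0,"ry":0,"rz":0},{"gripper":1,"dx":0,"dy":-0.65,"dz":-0.56,"rx":0,"ry":0,"rz":0},{"gripper":1,"dx":0,"dy":-0.65,"dz":-0.56,"rx":0,"ry":0,"rz":0}]'
python3 - <<'E'
from h import *
go(-.1,-.055,.16)
im=eyes.camera("top")
cv2.imwrite("pics/t3.png",cv2.resize(im[145:225,195:295],None,fx=7,fy=7,interpolation=cv2.INTER_CUBIC))
cv2.imwrite("pics/s3.png",cv2.resize(eyes.camera("scene")[150:250,330:480],None,fx=5,fy=5))
E
```

```text
time: 4.92
tool_pos: [0.4157, 0.2653, 0.1673]
eef_rot: [[0.101, 0.995, 0.004], [0.995, -0.101, 0.004], [0.004, 0.003, -1.0]]
contact_force: [0.0, 0.2, -0.6]
width: 0.0003
t 4.9167 loc -0.1795342207881474 0.05114331850416314 0.1673311620413764 F [ 0.   0.2 -0.6] w 0.0002616971231600272
target [0.4838365 0.151467  0.16     ] rows [-0.426  0.317  0.029]
[[ 0.101  0.995  0.004]
 [ 0.995 -0.101  0.004]
 [ 0.004  0.003 -1.   ]]
```

View pics/t3.png

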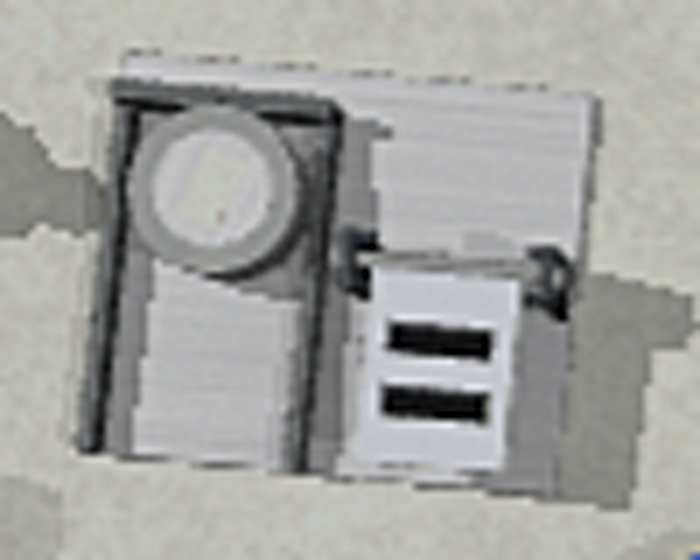

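View pics/s3.png

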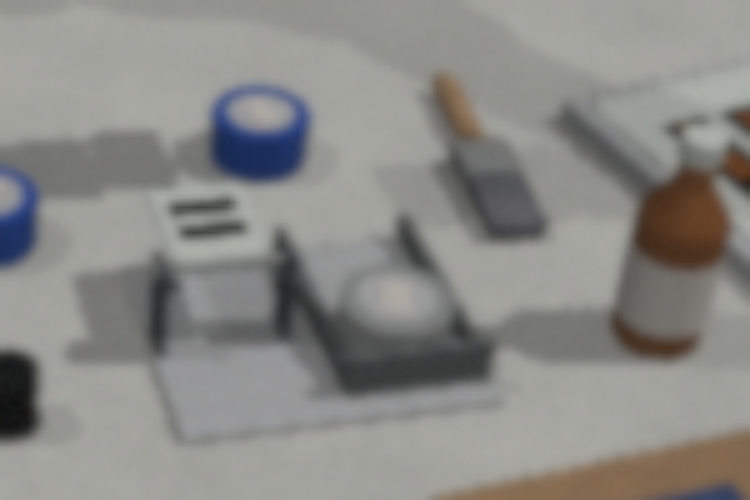

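In the top crop the can has moved from (195,318) to (217,190), up against the stop at the top of the bay. The paddle still shows two bars. Next I'll move in front of the paddle and tilt the tool 45° forward.

```bash
python3 -c "
from h import *
q=cast('top',(217/7+195,190/7+145),.044);print('can loc',A@(q[:2]-B),C@(q[:2]-B))"
python3 -m jog '[{"gripper":1,"dx":-0.1,"dy":0.0,"dz":0.0,"rx":-0.1,"ry":0,"rz":0},{"gripper":1,"dx":-0.2,"dy":0.0,"dz":0.0,"rx":-0.2,"ry":0,"rz":0},{"gripper":1,"dx":-0.3,"dy":0.0,"dz":0.0,"rx":-0.3,"ry":0,"rz":0},{"gripper":1,"dx":-0.4,"dy":0.0,"dz":0.0,"rx":-0.4,"ry":0,"rz":0},{"gripper":1,"dx":-0.426,"dy":0.05,"dz":0.0,"rx":-0.5,"ry":0,"rz":0},{"gripper":1,"dx":-0.426,"dy":0.1,"dz":0.03,"rx":-0.6,"ry":0,"rz":0},{"gripper":1,"dx":-0.426,"dy":0.13,"dz":0.05,"rx":-0.7,"ry":0,"rz":0},{"gripper":1,"dx":-0.426,"dy":0.13,"dz":0.05,"rx":-0.75,"ry":0,"rz":0},{"gripper":1,"dx":-0.426,"dy":0.13,"dz":0.05,"rx":-0.75,"ry":0,"rz":0},{"gripper":1,"dx":-0.426,"dy":0.13,"dz":0.05,"rx":-0.75,"ry":0,"rz":0}]'
python3 - <<'E'
from h import *
go(-.078-.06,-.055,.036+.06)
print(bot.sense()["joints"].round(1))
cv2.imwrite("pics/s4.png",cv2.resize(eyes.camera("scene")[130:250,310:490],None,fx=4,fy=4))
E
```

```text
can loc 0.02546176279994533 0.046196996885581605
time: 5.85
tool_pos: [0.4333, 0.1648, 0.1807]
eef_rot: [[0.095, 0.756, 0.647], [0.994, -0.106, -0.022], [0.052, 0.646, -0.762]]
contact_force: [0.9, 0.1, 1.1]
width: 0.0006
t 5.85 loc -0.15161767920292363 -0.04693969357256747 0.18066962623360233 F [0.9 0.1 1.1] w 0.0005795514651755644
target [0.4460417 0.1554076 0.096    ] rows [-0.05  -0.176  0.292]
[[ 0.095  0.756  0.647]
 [ 0.994 -0.106 -0.022]
 [ 0.052  0.646 -0.762]]
[-13.  -22.7 -30.2 138.2  29.4  35.8  19.2]
```

View pics/s4.png

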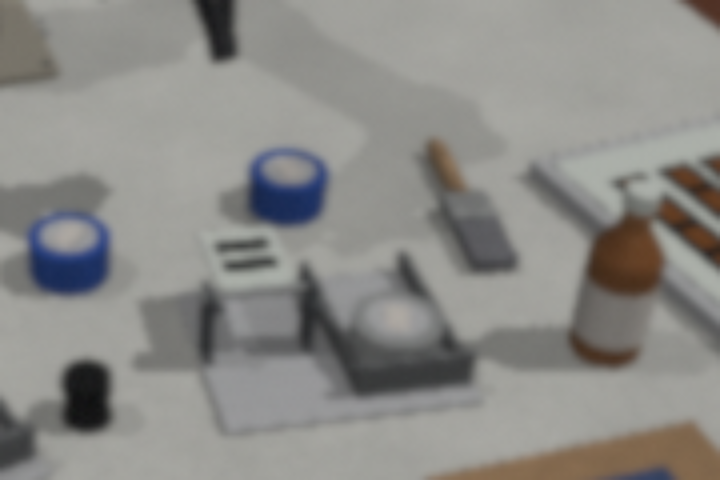

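The can now measures local x = +25.5, which is home. Joint 4 is at its limit here, with the tool too close to the base for a 45° tilt, so I'll move out towards the paddle and down at about 40°.

```bash
python3 -m jog '[{"gripper":1,"dx":0,"dy":-0.03,"dz":0.08,"rx":0.083,"ry":0,"rz":0},{"gripper":1,"dx":0,"dy":-0.06,"dz":0.16,"rx":0.083,"ry":0,"rz":0},{"gripper":1,"dx":0,"dy":-0.09,"dz":0.24,"rx":0.083,"ry":0,"rz":0},{"gripper":1,"dx":0,"dy":-0.1,"dz":0.28,"rx":0.083,"ry":0,"rz":0},{"gripper":1,"dx":0,"dy":-0.1,"dz":0.28,"rx":0.083,"ry":0,"rz":0},{"gripper":1,"dx":0,"dy":-0.1,"dz":0.28,"rx":0.083,"ry":0,"rz":0}]'
cat >> h.py <<'E'
from scipy.spatial.transform import Rotation as Ro
def rot(a):
    a=np.radians(a);f=np.r_[A,0];u=np.array([0,0,1.])
    z=np.sin(a)*f-np.cos(a)*u;x=np.r_[C,0];y=np.cross(z,x)
    R=bot.sense()["eef_rot"];print("turn rows",(np.degrees(Ro.from_matrix(R.T@np.c_[x,y,z]).as_rotvec())/60).round(3))
E
python3 - <<'E'
from h import *
go(-.112,-.055,.078);rot(40)
print(bot.sense()["joints"].round(1))
E
```

```text
time: 6.4
tool_pos: [0.4591, 0.1655, 0.1107]
eef_rot: [[0.095, 0.811, 0.578], [0.994, -0.107, -0.014], [0.05, 0.575, -0.816]]
contact_force: [-0.1, 0.3, 0.2]
width: 0.0005
t 6.4 loc -0.1260369857222534 -0.0436328399310612 0.11070826803353324 F [-0.1  0.3  0.2] w 0.0004732317610502863
target [0.4719013 0.1527114 0.078    ] rows [-0.052 -0.028  0.137]
[[ 0.095  0.811  0.578]
 [ 0.994 -0.107 -0.014]
 [ 0.05   0.575 -0.816]]
turn rows [-0.08  -0.043 -0.023]
[ -9.3  -9.8 -30.5 137.1  38.2  29.6  13.1]
```

```bash
python3 - <<'E'
from h import *
go(-.110,-.055,.079);rot(35)
E
python3 -m jog '[{"gripper":1,"dx":-0.03,"dy":-0.015,"dz":0.07,"rx":0.0,"ry":-0.043,"rz":-0.023},{"gripper":1,"dx":-0.052,"dy":-0.028,"dz":0.135,"rx":0.0,"ry":-0.043,"rz":-0.023},{"gripper":1,"dx":-0.052,"dy":-0.028,"dz":0.135,"rx":0.0,"ry":-0.043,"rz":-0.023},{"gripper":1,"dx":-0.052,"dy":-0.028,"dz":0.135,"rx":0.0,"ry":-0.043,"rz":-0.023}]'
python3 - <<'E'
from h import *
go(-.078,-.055,.034);rot(35)
print(bot.sense()["joints"].round(1))
cv2.imwrite("pics/s5.png",cv2.resize(eyes.camera("scene")[130:250,310:490],None,fx=4,fy=4))
cv2.imwrite("pics/w5.png",eyes.camera("wrist"))
E
```

```text
t 6.4 loc -0.1260369857222534 -0.0436328399310612 0.11070826803353324 F [-0.1  0.3  0.2] w 0.0004732317610502863
target [0.4738905 0.152504  0.079    ] rows [-0.052 -0.02   0.138]
[[ 0.095  0.811  0.578]
 [ 0.994 -0.107 -0.014]
 [ 0.05   0.575 -0.816]]
turn rows [ 0.003 -0.044 -0.021]
time: 6.73
tool_pos: [0.4718, 0.1533, 0.0798]
eef_rot: [[0.101, 0.812, 0.575], [0.995, -0.083, -0.058], [0.0, 0.578, -0.816]]
contact_force: [0.7, -0.2, -0.7]
width: 0.0004
t 6.7333 loc -0.1121748295022272 -0.05442695000380504 0.07980628128263419 F [ 0.7 -0.2 -0.7] w 0.00042479647512921523
target [0.5057177 0.1491856 0.034    ] rows [-0.003  0.006  0.229]
[[ 0.101  0.812  0.575]
 [ 0.995 -0.083 -0.058]
 [ 0.     0.578 -0.816]]
turn rows [ 0.005 -0.002  0.002]
[ -6.5  -3.5 -33.2 136.8  50.6  29.9   2.8]
```

View pics/s5.png

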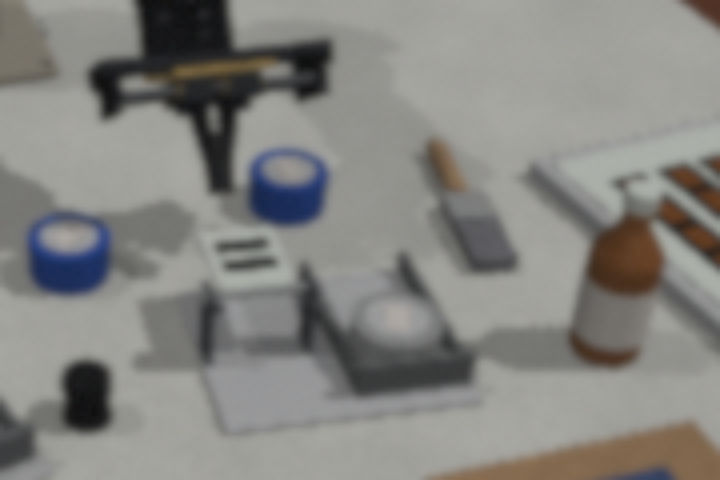

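View pics/w5.png

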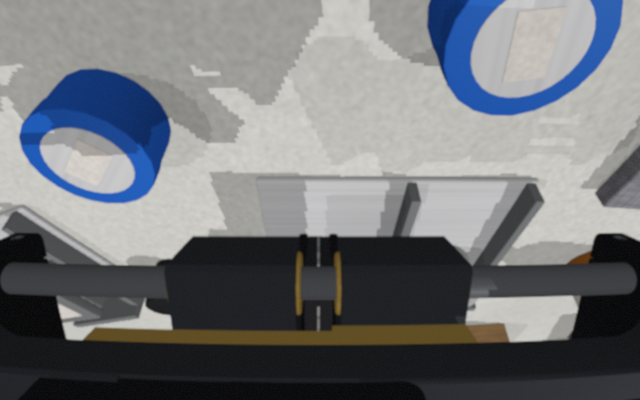

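In the scene crop, the fingertips at (220,190) are in front of the paddle's free edge at (230,228), clear of the blue cans. Inserting along the tool axis, under the edge.

```bash
python3 -m jog '[{"gripper":1,"dx":-0.003,"dy":0.0,"dz":0.05,"rx":0.0,"ry":0,"rz":0},{"gripper":1,"dx":-0.003,"dy":0.0,"dz":0.1,"rx":0.0,"ry":0,"rz":0},{"gripper":1,"dx":-0.003,"dy":0.0,"dz":0.15,"rx":0.0,"ry":0,"rz":0},{"gripper":1,"dx":-0.003,"dy":0.0,"dz":0.19,"rx":0.0,"ry":0,"rz":0},{"gripper":1,"dx":-0.003,"dy":0.002,"dz":0.22,"rx":0.0,"ry":0,"rz":0},{"gripper":1,"dx":-0.003,"dy":0.002,"dz":0.225,"rx":0.0,"ry":0,"rz":0},{"gripper":1,"dx":-0.003,"dy":0.002,"dz":0.225,"rx":0.0,"ry":0,"rz":0}]'
python3 - <<'E'
from h import *
go(-.0735,-.055,.037);rot(35)
cv2.imwrite("pics/s6.png",cv2.resize(eyes.camera("scene")[130:250,310:490],None,fx=4,fy=4))
cv2.imwrite("pics/t6.png",cv2.resize(eyes.camera("top")[145:225,195:295],None,fx=6,fy=6))
E
```

```text
time: 7.42
tool_pos: [0.5051, 0.1497, 0.035]
eef_rot: [[0.101, 0.811, 0.577], [0.995, -0.083, -0.058], [0.001, 0.579, -0.815]]
contact_force: [-0.1, 0.8, -0.2]
width: 0.0007
t 7.4167 loc -0.07868334321154902 -0.05453812284018974 0.035046931280752064 F [-0.1  0.8 -0.2] w 0.0006622262168229601
target [0.5101934  0.14871895 0.037     ] rows [-0.002  0.021  0.006]
[[ 0.101  0.811  0.577]
 [ 0.995 -0.083 -0.058]
 [ 0.001  0.579 -0.815]]
turn rows [ 0.007 -0.002  0.002]
```

View pics/s6.png

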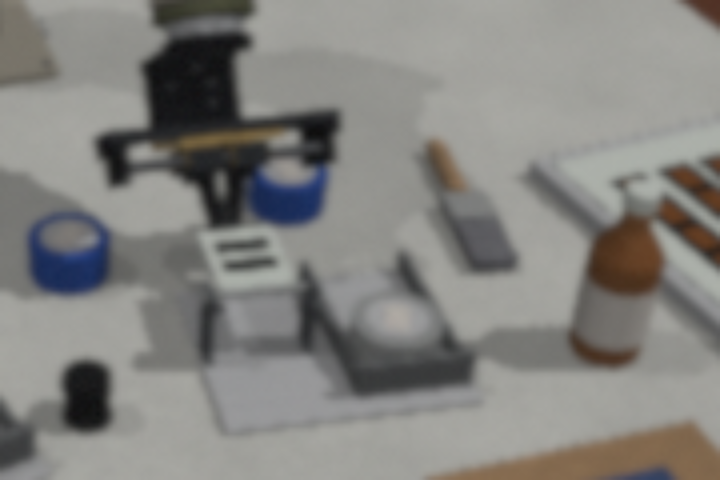

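View pics/t6.png

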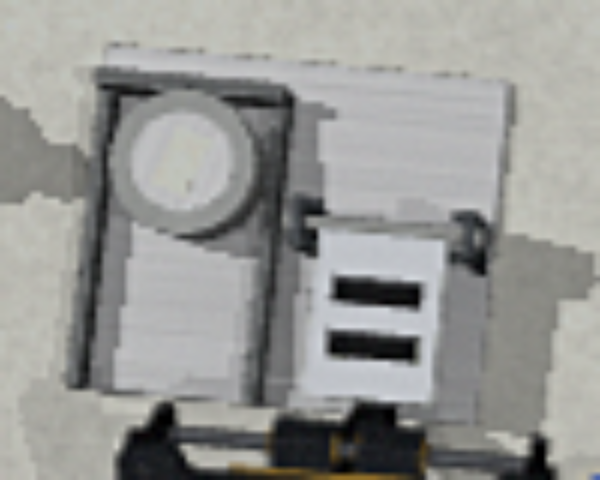

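The tip is under the free edge with no contact force. Lifting along the arc.

```bash
python3 -m jog '[{"gripper":1,"dx":-0.002,"dy":0.021,"dz":0.007,"rx":0,"ry":0,"rz":0},{"gripper":1,"dx":-0.002,"dy":0.045,"dz":-0.02,"rx":0,"ry":0,"rz":0},{"gripper":1,"dx":-0.002,"dy":0.07,"dz":-0.05,"rx":0,"ry":0,"rz":0},{"gripper":1,"dx":-0.002,"dy":0.097,"dz":-0.074,"rx":0,"ry":0,"rz":0},{"gripper":1,"dx":-0.002,"dy":0.13,"dz":-0.094,"rx":0,"ry":0,"rz":0},{"gripper":1,"dx":-0.002,"dy":0.165,"dz":-0.11,"rx":0,"ry":0,"rz":0},{"gripper":1,"dx":-0.002,"dy":0.196,"dz":-0.124,"rx":0,"ry":0,"rz":0},{"gripper":1,"dx":-0.002,"dy":0.22,"dz":-0.13,"rx":0,"ry":0,"rz":0},{"gripper":1,"dx":-0.002,"dy":0.24,"dz":-0.133,"rx":0,"ry":0,"rz":0},{"gripper":1,"dx":-0.002,"dy":0.25,"dz":-0.135,"rx":0,"ry":0,"rz":0}]'
python3 - <<'E'
from h import *
go(-.0103,-.055,.1146);go(.008,-.055,.112);rot(35)
print(bot.sense()["joints"].round(1))
cv2.imwrite("pics/s7.png",cv2.resize(eyes.camera("scene")[130:250,310:490],None,fx=4,fy=4))
E
```

```text
time: 8.35
tool_pos: [0.5369, 0.1458, 0.0992]
eef_rot: [[0.101, 0.81, 0.577], [0.995, -0.083, -0.057], [0.001, 0.58, -0.815]]
contact_force: [-0.4, 0.7, -0.3]
width: 0.0002
t 8.35 loc -0.04666791741960611 -0.055094563193192586 0.09921615147741375 F [-0.4  0.7 -0.3] w 0.00018320928781103107
target [0.57305212 0.14216511 0.1146    ] rows [0.    0.154 0.034]
[[ 0.101  0.81   0.577]
 [ 0.995 -0.083 -0.057]
 [ 0.001  0.58  -0.815]]
t 8.35 loc -0.04666791741960611 -0.055094563193192586 0.09921615147741375 F [-0.4  0.7 -0.3] w 0.00018320928781103107
target [0.5912533 0.1402674 0.112    ] rows [-0.     0.208  0.085]
[[ 0.101  0.81   0.577]
 [ 0.995 -0.083 -0.057]
 [ 0.001  0.58  -0.815]]
turn rows [ 0.008 -0.003  0.001]
[ -2.1   1.6 -31.2 129.5  49.9  29.5  11. ]
```

View pics/s7.png

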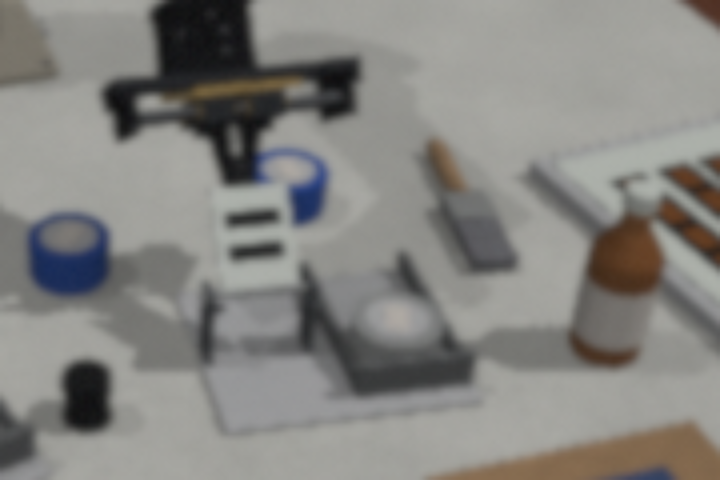

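The paddle is lifted to about 50°, its bars at (250,235) with the finger behind it. Pushing on past upright.

```bash
python3 -m jog '[{"gripper":1,"dx":0,"dy":0.03,"dz":-0.005,"rx":0,"ry":0,"rz":0},{"gripper":1,"dx":0,"dy":0.055,"dz":-0.002,"rx":0,"ry":0,"rz":0},{"gripper":1,"dx":0,"dy":0.08,"dz":0.003,"rx":0,"ry":0,"rz":0},{"gripper":1,"dx":0,"dy":0.105,"dz":0.01,"rx":0,"ry":0,"rz":0},{"gripper":1,"dx":0,"dy":0.13,"dz":0.021,"rx":0,"ry":0,"rz":0},{"gripper":1,"dx":0,"dy":0.155,"dz":0.034,"rx":0,"ry":0,"rz":0},{"gripper":1,"dx":0,"dy":0.175,"dz":0.05,"rx":0,"ry":0,"rz":0},{"gripper":1,"dx":0,"dy":0.195,"dz":0.07,"rx":0,"ry":0,"rz":0},{"gripper":1,"dx":0,"dy":0.21,"dz":0.085,"rx":0,"ry":0,"rz":0},{"gripper":1,"dx":0,"dy":0.21,"dz":0.085,"rx":0,"ry":0,"rz":0}]'
python3 - <<'E'
from h import *
go(.01,-.055,.112)
cv2.imwrite("pics/s8.png",cv2.resize(eyes.camera("scene")[130:250,310:490],None,fx=4,fy=4))
E
```

```text
time: 9.23
tool_pos: [0.5917, 0.1399, 0.1106]
eef_rot: [[0.102, 0.811, 0.576], [0.995, -0.083, -0.058], [0.001, 0.578, -0.816]]
contact_force: [-0.4, -0.1, 0.4]
width: 0.0003
t 9.2333 loc 0.008441617701195225 -0.05533817374403735 0.11063530464778698 F [-0.4 -0.1  0.4] w 0.00030978474583883006
target [0.5932425 0.14006   0.112    ] rows [ 0.001  0.008 -0.001]
[[ 0.102  0.811  0.576]
 [ 0.995 -0.083 -0.058]
 [ 0.001  0.578 -0.816]]
```

View pics/s8.png

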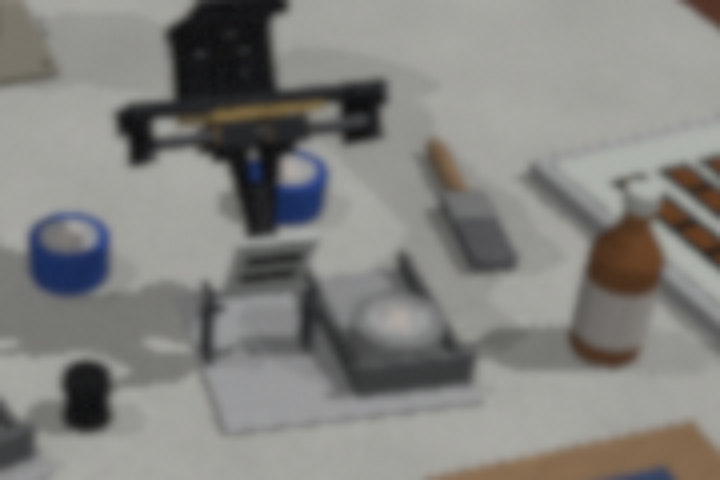

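The paddle has gone past upright and is lying down by itself, away from the finger. Retreating up and back.

```bash
python3 -m jog '[{"gripper":1,"dx":0,"dy":0,"dz":-0.08,"rx":0,"ry":0,"rz":0},{"gripper":1,"dx":0,"dy":0,"dz":-0.2,"rx":0,"ry":0,"rz":0},{"gripper":1,"dx":0,"dy":0,"dz":-0.3,"rx":0,"ry":0,"rz":0},{"gripper":1,"dx":0,"dy":0,"dz":-0.4,"rx":0,"ry":0,"rz":0},{"gripper":1,"dx":0,"dy":0,"dz":-0.45,"rx":0,"ry":0,"rz":0},{"gripper":1,"dx":0,"dy":0,"dz":-0.45,"rx":0,"ry":0,"rz":0},{"gripper":1,"dx":0,"dy":0,"dz":-0.45,"rx":0,"ry":0,"rz":0},{"gripper":1,"dx":0,"dy":0,"dz":-0.45,"rx":0,"ry":0,"rz":0},{"gripper":1,"dx":0,"dy":0,"dz":-0.45,"rx":0,"ry":0,"rz":0},{"gripper":1,"dx":0,"dy":0,"dz":-0.45,"rx":0,"ry":0,"rz":0}]'
python3 -m jog '[{"gripper":1,"dx":0,"dy":0,"dz":0,"rx":0,"ry":0,"rz":0},{"gripper":1,"dx":0,"dy":0,"dz":0,"rx":0,"ry":0,"rz":0},{"gripper":1,"dx":0,"dy":0,"dz":0,"rx":0,"ry":0,"rz":0},{"gripper":1,"dx":0,"dy":0,"dz":0,"rx":0,"ry":0,"rz":0},{"gripper":1,"dx":0,"dy":0,"dz":0,"rx":0,"ry":0,"rz":0},{"gripper":1,"dx":0,"dy":0,"dz":0,"rx":0,"ry":0,"rz":0},{"gripper":1,"dx":0,"dy":0,"dz":0,"rx":0,"ry":0,"rz":0},{"gripper":1,"dx":0,"dy":0,"dz":0,"rx":0,"ry":0,"rz":0},{"gripper":1,"dx":0,"dy":0,"dz":0,"rx":0,"ry":0,"rz":0},{"gripper":1,"dx":0,"dy":0,"dz":0,"rx":0,"ry":0,"rz":0}]'
python3 - <<'E'
from h import *
s=eyes.camera("scene");cv2.imwrite("pics/s9.png",cv2.resize(s[130:250,310:490],None,fx=4,fy=4))
t=eyes.camera("top");cv2.imwrite("pics/t9.png",cv2.resize(t[130:270,130:420],None,fx=2.7,fy=2.7,interpolation=cv2.INTER_CUBIC))
cv2.imwrite("pics/t9full.png",t)
E
```

```text
time: 10.12
tool_pos: [0.5259, 0.1464, 0.2016]
eef_rot: [[0.101, 0.812, 0.574], [0.995, -0.083, -0.058], [0.0, 0.577, -0.816]]
contact_force: [-0.6, 0.1, -0.2]
width: 0.0004
time: 10.95
tool_pos: [0.5261, 0.1467, 0.2029]
eef_rot: [[0.101, 0.811, 0.576], [0.995, -0.083, -0.058], [0.001, 0.579, -0.815]]
contact_force: [-0.4, 0.4, 0.5]
width: 0.0007
```

View pics/s9.png

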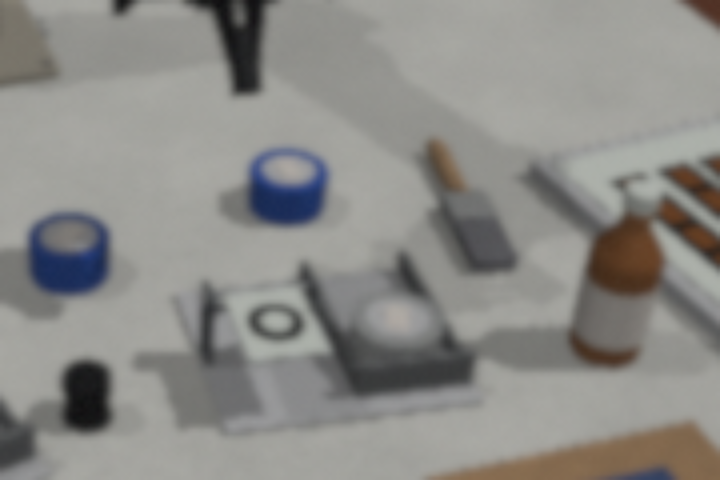

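View pics/t9.png

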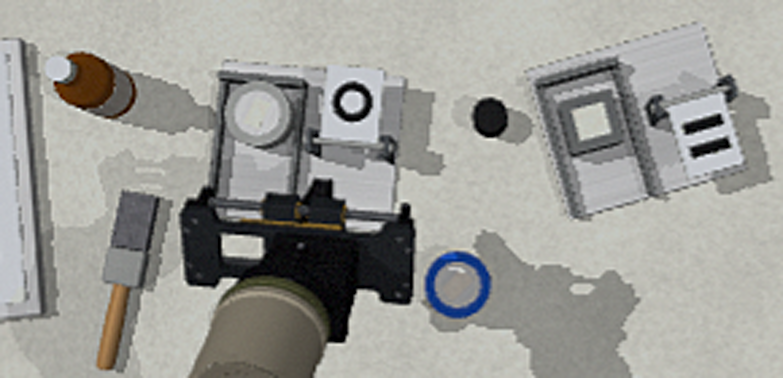

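The top crop shows the ring face up at (352,101), the can against the stop at (260,113), and the other fixture's bars unchanged at (705,133). One last numeric check, then I'll hand in.

Run:
```python
from h import *
from workcell import order
t=cv2.imread("pics/t9full.png")
q=cast('top',(260/2.7+130,113/2.7+130),.044);print('can loc',A@(q[:2]-B),C@(q[:2]-B))
q=cast('top',(355/2.7+130,66/2.7+130),.067);print('flag edge loc',A@(q[:2]-B),C@(q[:2]-B))
t2=eyes.camera("top");d=cv2.absdiff(t,t2)[140:200,200:290];print("settled diff",d.max(),d.mean())
d0=cv2.absdiff(cv2.imread("pics/top0.png"),t2)[130:215,295:410];print("other fixture diff",d0.mean())
print(bot.sense()["contact_force"].round(1))
order.job_done()
```

```text
can loc 0.026367909753483285 0.04544935432119699
flag edge loc 0.081183080622745 -0.05254972937560438
settled diff 14 1.4664197530864198
other fixture diff 13.931935208866156
[0.2 0.5 0.4]
the job is handed in; nothing more can be done
```

Run:
```python
import cv2,numpy as np
a=cv2.imread("pics/top0.png")[130:215,295:410];b=cv2.imread("pics/t9full.png")[130:215,295:410]
print(cv2.absdiff(a,b).mean(),a.mean(),b.mean(),cv2.phaseCorrelate(np.float32(a[...,1]),np.float32(b[...,1])))
cv2.imwrite("pics/cmp.png",cv2.resize(np.hstack([a,b]),None,fx=3.4,fy=3.4))
```

```text
13.92385336743393 152.6208695652174 166.51907928388746 ((0.0038730785655189948, 0.021110351451341103), 1.0005243802070618)
```

View pics/cmp.png

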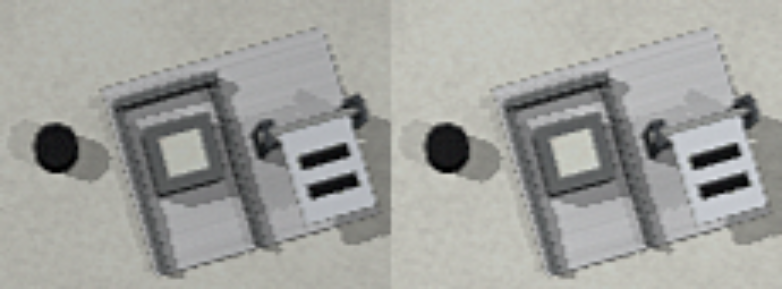

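Both parts of the job are done, in the order asked, and handed in at about 11 s.

- **Film can:** I pushed it with the shut fingertips until they stalled against the back stop at about 10 N. It last measured x = +26 mm in the fixture's frame (home is +25).
- **Marker paddle:** I lifted it by its free edge with the tool tilted 35° forward and pushed it past upright. It lay down by itself with the ring face up. Its free edge measured at x = +81 mm, and it was still between the last two pictures.
- **Everything else:** The square box, the other fixture's marker and the loupe are unmoved, with an image shift under 0.03 px. The brush, the bottle and the blue cans look unmoved in the last pictures, except the blue can beside the fixture, which the arm hid from the top camera; the side view shows it in place. I did not compare the reel and the cup, which were far from the arm's path. The arm was clear of everything at hand-in.

Three things did not go to plan:
- **Refused move:** The first move was refused because its rows left out some keys.
- **Tilt limit:** A 45° tilt close to the base ran joint 4 to within 0.3° of its range limit, so I used 35° instead.
- **Brightness difference:** A raw picture difference on the other fixture came out at 14 grey levels. It matches an overall brightness change between the two pictures, not movement.

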